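# Tighten the hidden clamp screws and start the test

### The job

Get the clamping fixture ready and start the test: put the dust caps that are still on it into the shallow tray, then use the T-handled hex key to turn all three screws hidden in its bores clockwise to their stop (turn the key until it drops into the socket) and stand the key back in its holder, fully down. Only then press the three buttons on the panel all the way down one at a time: small, then medium, then large. Leave the oil bottle and the jig block alone.

Things in the scene. Friction and masses are not known exactly. Their poses are not given: they have to be found in the camera images.
- fixture: Clamping fixture bolted to the bench: grey metal block 110 (x) x 200 (y) x 44 mm high, a 10 mm high strip along each long side (140 mm over all in x). Origin under its centre. Three round bores 25 mm wide in its top, a hex socket screw hidden low in each; some bores are covered by a dust cap.
- bore_1 (a point): Centre of the mouth of bore 1, in the fixture's top face. The bore leads to the flat face of the screw; a key at a wrong angle stops there, its tip 18 to 22 mm down. The hex socket in that face is 21 mm across flats: when the flats agree within some 6 degrees (repeats every 60) the key drops on to the socket floor 30 mm down.
- screw_1 (a joint): Turn of the screw in bore 1, rad: grows clockwise seen from above; starts at 0 to 0.35 (loose), hard stop at 1.1 (tight). Friction holds it (about 0.1 N m to turn); a key dragging on it may turn it back as far as 0, a stop too. How its hexagon stands at a given value is not known and differs between screws.
- bore_2 (a point): Centre of the mouth of bore 2, in the fixture's top face. The bore leads to the flat face of the screw; a key at a wrong angle stops there, its tip 18 to 22 mm down. The hex socket in that face is 21 mm across flats: when the flats agree within some 6 degrees (repeats every 60) the key drops on to the socket floor 30 mm down.
- screw_2 (a joint): Turn of the screw in bore 2, rad: grows clockwise seen from above; starts at 0 to 0.35 (loose), hard stop at 1.1 (tight). Friction holds it (about 0.1 N m to turn); a key dragging on it may turn it back as far as 0, a stop too. How its hexagon stands at a given value is not known and differs between screws.
- bore_3 (a point): Centre of the mouth of bore 3, in the fixture's top face. The bore leads to the flat face of the screw; a key at a wrong angle stops there, its tip 18 to 22 mm down. The hex socket in that face is 21 mm across flats: when the flats agree within some 6 degrees (repeats every 60) the key drops on to the socket floor 30 mm down.
- screw_3 (a joint): Turn of the screw in bore 3, rad: grows clockwise seen from above; starts at 0 to 0.35 (loose), hard stop at 1.1 (tight). Friction holds it (about 0.1 N m to turn); a key dragging on it may turn it back as far as 0, a stop too. How its hexagon stands at a given value is not known and differs between screws.
- key_handle (a point): Centre of the T-handled hex key's handle, a black bar 90 mm long (this point's x), 14 mm thick (y), 24 mm high, 89 mm above the tip. Below: a neck 12 mm wide, a collar 38 mm wide and 6 mm thick with its underside 60 mm above the tip, a hexagonal shank 20 mm across flats, 23.1 across corners. z up when upright. About 0.4 kg; a grip of some 50 N holds it well.
- key_tip (a point): Centre of the lower end of the hex key's shank, on its axis, 89 mm below the handle's centre; the end is slightly tapered.
- holder_mouth (a point): Centre of the round hole in the top of the key holder, a grey block 52 x 52 x 64 mm high, fixed to the bench. Hole 28 mm wide, 2 mm chamfer, 62 mm deep. The key stands in it with its collar on the block's top: tip 60 mm below this point, handle centre 29 mm above it.
- tray_floor (a point): Centre of the floor of the shallow dark steel tray, fixed to the bench: 100 (x) x 150 (y) mm outside, walls 4 mm thick and 18 mm high, floor 4 mm over the bench.
- cap_1_mid (a point): A loose dust cap, a black plastic disc 36 mm wide and 14 mm high with a knob 18 mm wide and 10 mm high on top (24 mm in all); this point lies on its axis, 12 mm above its underside. It stands on the fixture over bore 1 at the start, or is absent. z along its axis.
- cap_2_mid (a point): A loose dust cap, a black plastic disc 36 mm wide and 14 mm high with a knob 18 mm wide and 10 mm high on top (24 mm in all); this point lies on its axis, 12 mm above its underside. It stands on the fixture over bore 2 at the start, or is absent. z along its axis.
- cap_3_mid (a point): A loose dust cap, a black plastic disc 36 mm wide and 14 mm high with a knob 18 mm wide and 10 mm high on top (24 mm in all); this point lies on its axis, 12 mm above its underside. It stands on the fixture over bore 3 at the start, or is absent. z along its axis.
- button_small_top (a point): Centre of the top of the small push button (18 mm wide grey plunger in a round black housing 34 mm wide), 10 mm over the housing, 34 mm over the bench. The three buttons stand in a row 56 mm apart on a grey panel 76 x 176 x 12 mm, in any order, told apart by size.
- button_small (a joint): Travel of the small button, m: 0 up, 0.006 fully down; a spring brings it back. About 1.5 N starts it, 5 N takes it fully down.
- button_medium_top (a point): Centre of the top of the medium push button (26 mm wide grey plunger in a round black housing 42 mm wide), 10 mm over the housing, 34 mm over the bench. The three buttons stand in a row 56 mm apart on a grey panel 76 x 176 x 12 mm, in any order, told apart by size.
- button_medium (a joint): Travel of the medium button, m: 0 up, 0.006 fully down; a spring brings it back. About 1.5 N starts it, 5 N takes it fully down.
- button_large_top (a point): Centre of the top of the large push button (36 mm wide grey plunger in a round black housing 52 mm wide), 10 mm over the housing, 34 mm over the bench. The three buttons stand in a row 56 mm apart on a grey panel 76 x 176 x 12 mm, in any order, told apart by size.
- button_large (a joint): Travel of the large button, m: 0 up, 0.006 fully down; a spring brings it back. About 1.5 N starts it, 5 N takes it fully down.
- oil_bottle: Bystander: clear oil bottle with red spout, 58 mm wide, 151 mm high; origin under its centre.
- jig_block: Bystander: drilled steel block 45 x 70 x 35 mm; origin under its centre.

How it is judged:
By the outcome, as a careful person would: the job done as asked, in the order asked, and still so for the second after the job is handed in, with the robot touching nothing.
Of cap_1, cap_2, cap_3 only 1 to 3 are there at a start; the rules pass over those that are not, and their reading is None.
At some moment in a run one of cap_1, cap_2, cap_3 may be knocked a few centimetres aside while the robot is not near it.
It also fails if it takes over 210 s, if anything falls off the work surface, if the arm or the gripper's body presses on something with over 40 N, if the wrist force passes 120 N, or if a joint passes its speed limit or range.

### The arm

A 6-joint arm with a two-finger parallel gripper is mounted at the origin on a cart in front of the work surface, level with it; the furniture and walls round the work are solid. World frame = base frame: x ahead of the robot, y to its left, z up, the work surface at z = 0. Lengths are in mm, angles in rad, forces in N, time in s.
With the tool pointing down it reaches from about 300 to 775 mm from the base axis. Payload 14.6 kg.
Tool frame: the origin (TCP) lies at the very end of the fingers, on their centre line; the grasp point (between the pads) lies 19 mm behind it; z points along the fingers, y is the line along which they close (so a half turn about z gives the same grasp; the last joint's range is limited). The gripper opens to 94 mm and grips with 3 to 60 N. Pads are 16 mm wide; open, the fingers measure 119 mm over their backs; the gripper's body (75 mm by 177 mm) begins 78 mm behind the grasp point.
Start: joints at [1.124, 0.3, 1.521, -0, 1.321, -0.067], TCP at [203.901, 510.797, 205.446] pointing down, gripper open.
Joint ranges: [-3.03, 3.03], [-0.79, 2.21], [0.23, 2.52], [-1.04, 4.18], [0, 3.07], [-2.55, 2.55]. Speed limits (rad/s): [2.22, 2.22, 2.57, 3.14, 3.14, 3.14].

### API

Orientations are given as a rotation vector (axis times angle).
In Python, from plant import r gives the robot as it stands. The module is installed in compiled form; this text tells all that it offers. Calls block until the motion is done:
- r.move_to(position, orientation): joint-space move of the TCP to a pose.
- r.line_to(position, max_speed=150, rotation=None, force_limit=None): straight line of the TCP; rotation=None keeps the orientation; max_speed is the mean speed in mm/s. With force_limit (N) it stops when the force on the tool has changed by that much, and returns True; else False.
- r.goto_joints(angles): joint-space move.
- r.set_gripper(opening, f_grip=None): finger opening in mm; f_grip is the grip in N (None keeps the last); returns when the fingers have stopped.
- r.wait(seconds).
- r.ik(position, orientation): joint angles nearest the present ones, or None.
- r.state(): the state.
- r.read_camera(name): name is "scene" or "side" or "wrist"; returns a dict with "color" (480x640x3 uint8, red, green, blue), "camera_matrix" (3x3 intrinsics, pixels), "dist_coeffs" ([k1, k2, p1, p2, k3] as OpenCV has them; the pictures are not rectified), "rvec" (rotation vector, rad) and "tvec" (3), from world to camera coordinates, as OpenCV has them; the wrist camera has in their place "tool_from_camera" (4x4, takes a point from camera to tool coordinates, whose origin is the TCP and whose axes are the flange's). Camera axes: x right, y down, z forward; pixel columns grow to the right and rows downward; lengths in mm; the calibration is good to about 2 mm. A picture is of the moment at which its call begins: read the wrist's pose just before it. There is no depth.
A pose or a line that the arm cannot do raises r.IKError and nothing moves.
- r.finish_job(): hands the job in; it is judged then, once.
Trained networks look in a picture, given as the dict that the camera call returned (one of the last four; its "shot" number tells which), for a name from the list of things; names that differ only in an ending like _2 or _b are one class to them, and where a whole thing is asked for, a point or a joint stands for the part that bears it (a point fixed in the world has none). Each returns a list of dicts, best first, with "p" (0 to 1); they miss things now and then, are a little off and sometimes report something else, mostly with a low value. They report only what shows in the picture. A call takes as long as a camera call.
- r.find_in(target, picture): "extent" ([left, top, right, bottom] as shares, 0 to 1, of the picture: columns of its width, rows of its height, round what is visible of it).
- r.outline_of(target, picture): "pixels" (480x640 bool, what is visible of it) and "extent" ([left, top, right, bottom] as shares, 0 to 1, of the picture: columns of its width, rows of its height, round what is visible of it).
The state is a dict: "clock": time; "joints": joint angles; "qd": joint speeds; "effort": joint torques, N m; "tool_pos": TCP position; "tool_rot": TCP orientation; "ft_force": force on the tool from outside, world axes, zero at the start; "ft_torque": the same for the moment, N m; "opening": finger opening in mm; "gripper_force": force on a finger pad.
Only numpy, scipy, OpenCV 4.12 (cv2) and the standard library are available. Lean on these libraries where they do the work, as an engineer would, in place of code of your own. Each camera call takes 0.05 s, during which the arm holds its last target. There are 200 camera calls.

## Working session

There is one attempt and no reset: what is moved stays moved. The work goes in short steps, each a Python script; the robot and the scene stay as the last script left them, time stands still between calls to the robot, and variables do not carry over. Pictures are saved under pics/ and viewed, at most 14 in all, crops included, and the job is handed in when it is done.

```bash
mkdir -p pics; ls; cat > h.py <<'E'
import numpy as np, cv2
from plant import r
def save(p,n): cv2.imwrite('pics/'+n,cv2.cvtColor(p['color'],cv2.COLOR_RGB2BGR))
E
python3 - <<'E'
from h import *
for c in ['scene','side','wrist']:
    s=r.state(); p=r.read_camera(c); save(p,c+'0.png')
    print(c,p['camera_matrix'].tolist() if hasattr(p['camera_matrix'],'tolist') else p['camera_matrix'],p['dist_coeffs'],p.get('rvec'),p.get('tvec'),p.get('tool_from_camera'))
    if c=='wrist': print(s)
    for t in ['fixture','bore_1','key_handle','key_tip','holder_mouth','tray_floor','cap_1_mid','button_small_top','button_medium_top','button_large_top','oil_bottle','jig_block']:
        print(t,[(np.round(np.array(d['extent'])*[640,480,640,480]).astype(int).tolist(),round(d['p'],2)) for d in r.find_in(t,p)[:5]])
E
```

```text
pics
scene [[460.6806164564839, 0.0, 319.9513508502534], [0.0, 460.6806164564839, 242.55032210945092], [0.0, 0.0, 1.0]] [-0.11700288  0.          0.          0.          0.        ] [ 1.91654599 -1.04194087  0.54734979] [-393.02431627  311.19854173  942.92884061] None
fixture [([223, 214, 298, 255], 0.76), ([397, 329, 411, 341], 0.35), ([176, 247, 207, 267], 0.25)]
bore_1 [([224, 213, 300, 257], 0.59)]
key_handle [([304, 236, 328, 253], 0.64)]
key_tip [([303, 234, 330, 256], 0.65)]
holder_mouth [([303, 247, 326, 275], 0.8)]
tray_floor []
cap_1_mid []
button_small_top [([353, 313, 366, 320], 0.63)]
button_medium_top []
button_large_top [([374, 321, 388, 330], 0.72), ([222, 209, 299, 257], 0.18)]
oil_bottle [([353, 202, 356, 217], 0.51)]
jig_block [([180, 246, 205, 265], 0.98), ([353, 203, 357, 217], 0.59), ([306, 250, 328, 274], 0.49), ([370, 324, 389, 331], 0.38)]
side [[504.02708317120766, 0.0, 321.22467329039944], [0.0, 504.02708317120766, 239.56705883194442], [0.0, 0.0, 1.0]] [-0.14459861  0.          0.          0.          0.        ] [ 2.31396884 -0.10330769  0.01520314] [-589.
[... 1274 characters left out ...]
e-06, -1.55445671e-03,
        3.91886652e-05,  2.37042326e-04]), 'effort': array([ 3.88545850e-04, -5.31669974e+01, -3.52926528e+01,  7.08083063e-02,
        2.12718244e-02,  1.55422060e-05]), 'tool_pos': array([203.90764201, 510.80163731, 205.46127199]), 'tool_rot': array([5.93026816e-01, 3.08509343e+00, 4.97714040e-05]), 'ft_force': array([0.52129007, 0.32670673, 0.62491704]), 'ft_torque': array([-0.00542443,  0.01716691, -0.03389458]), 'gripper_force': 0.0, 'opening': 94.22754805622145}
fixture []
bore_1 []
key_handle []
key_tip []
holder_mouth []
tray_floor []
cap_1_mid []
button_small_top []
button_medium_top []
button_large_top []
oil_bottle []
jig_block [([152, 444, 229, 480], 0.57)]
```

View pics/scene0.png

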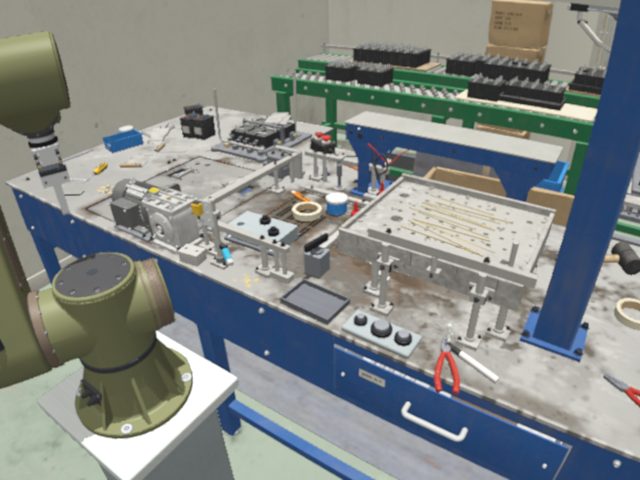

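View pics/side0.png

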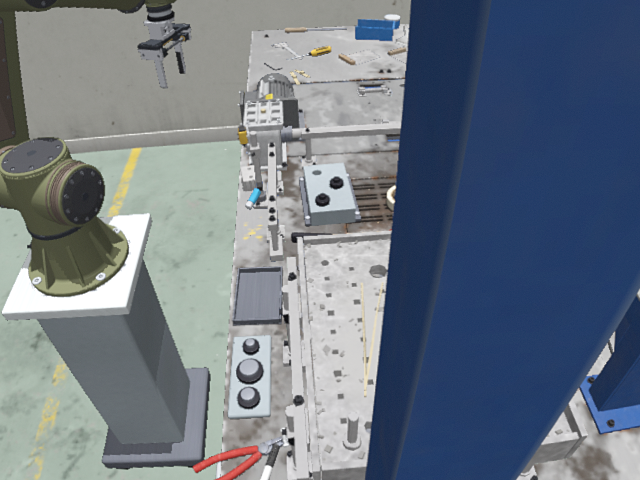

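The scene view shows the fixture near (262,228) with two caps, at (266,218) and (275,232). The key stands in its holder at (317,255), the tray is at (315,300) and the button panel at (381,330). In the side view the caps are at (336,183) and (322,199), with an open bore at about (317,172). A rail on posts stands in front of the fixture, and a box table stands to its right. I'll triangulate roughly from these, then use the wrist camera.

```bash
cat >> h.py <<'E'
from scipy.spatial.transform import Rotation as R
def ray(p,uv,T=None):
    u=cv2.undistortPoints(np.array([[uv]],float),np.array(p['camera_matrix']),np.array(p['dist_coeffs']))[0,0]
    d=np.array([u[0],u[1],1.])
    if T is None:
        Rm=cv2.Rodrigues(np.array(p['rvec']))[0]; t=np.array(p['tvec']).ravel()
        return -Rm.T@t, Rm.T@d
    return T[:3,3],T[:3,:3]@d
def camT(s,p):
    T=np.eye(4);T[:3,:3]=R.from_rotvec(s['tool_rot']).as_matrix();T[:3,3]=s['tool_pos']
    return T@np.array(p['tool_from_camera'])
def atz(o,d,z): return o+d*(z-o[2])/d[2]
def tri(rays):
    A=np.zeros((3,3));b=np.zeros(3)
    for o,d in rays:
        d=d/np.linalg.norm(d);P=np.eye(3)-np.outer(d,d);A+=P;b+=P@o
    x=np.linalg.solve(A,b)
    e=[np.linalg.norm((np.eye(3)-np.outer(d,d)/(d@d))@(x-o)) for o,d in rays]
    return x,max(e)
def down(yaw): # tool x axis at yaw... tool z down
    return (R.from_euler('z',yaw)*R.from_rotvec([0,np.pi,0])).as_rotvec()
E
python3 - <<'E'
from h import *
a=r.read_camera('scene');b=r.read_camera('side')
for n,u,v,z in [('capA',(266,217),(336,182),56),('capB',(275,231),(322,199),56),('key',(317,243),None,93),('holder',(317,252),None,64),('tray',(315,300),(257,296),4),('small',(360,316),(249,342),34),('large',(381,324),(249,367),34),('medium',(404,335),(247,394),34),('bore',(239,229),(317,172),44),('rail_left_end_top',(252,231),None,100),('boxcorner front left',(341,236),(296,238),100)]:
    o=[np.round(atz(*ray(a,u),z)).astype(int)]
    if v: o.append(np.round(atz(*ray(b,v),z)).astype(int)); x,e=tri([ray(a,u),ray(b,v)]); o+=[np.round(x),round(e,1)]
    print(n,*o)
E
```

```text
capA [657 169  56] [644 161  56] [643. 155.  64.] 2.5
capB [603  90  56] [602  95  56] [602.  89.  59.] 1.6
key [565 -89  93]
holder [564 -88  64]
tray [ 451 -157    4] [ 440 -159    4] [ 441. -164.   12.] 1.2
small [ 428 -302   34] [ 430 -301   34] [ 429. -300.   32.] 0.6
large [ 429 -356   34] [ 431 -357   34] [ 431. -356.   32.] 0.1
medium [ 423 -417   34] [ 428 -413   34] [ 428. -414.   31.] 2.0
bore [570 207  44] [599 228  44] [600. 241.  26.] 7.3
rail_left_end_top [513  96 100]
boxcorner front left [ 620 -131  100] [533 -88 100] [ 532. -179.  170.] 9.5
```

```bash
python3 - <<'E'
import cv2
i=cv2.imread('pics/scene0.png')[170:350,170:430]; cv2.imwrite('pics/c1.png',cv2.resize(i,None,fx=3,fy=3,interpolation=2))
E
```

```text
(no output)
```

View pics/c1.png

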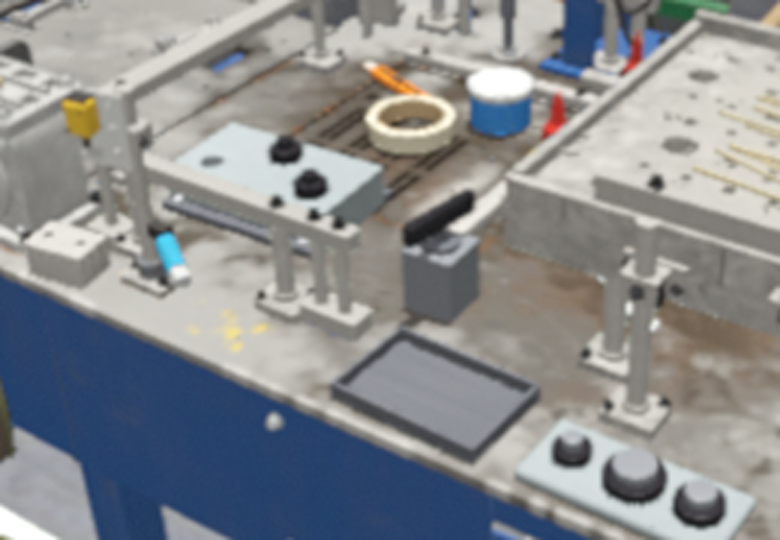

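The crop shows two caps on the fixture and the third bore open at (212,160). A rail on posts runs between the robot and the fixture. The key handle lies along the holder diagonal, and the tray and three buttons (small, large, medium from left to right) are clear. Next are the wrist views.

```bash
cat >> h.py <<'E'
import pickle
def look(x,y,z,yaw,name):
    r.move_to([x,y,z],down(yaw)); r.wait(0.3)
    s=r.state(); p=r.read_camera('wrist'); save(p,name+'.png'); pickle.dump((s,p),open(name+'.pkl','wb'))
    return s,p
def find(t,p,k=4): return [(np.round(np.array(d['extent'])*[640,480,640,480],1).tolist(),round(d['p'],2)) for d in r.find_in(t,p)[:k]]
E
python3 - <<'E'
from h import *
for i,(x,y,z) in enumerate([(560,120,250),(600,60,250),(520,-60,250),(420,-120,250),(420,-300,250),(420,-360,230)]):
    try: s,p=look(x,y,z,0,f'w{i}')
    except r.IKError: print('ik',i); continue
    print(i,s['tool_pos'].round(1),s['clock'])
    for t in [['fixture','bore_1','cap_1_mid'],['fixture','bore_1','cap_1_mid','key_handle','holder_mouth'],['key_handle','holder_mouth','tray_floor','fixture'],['tray_floor','holder_mouth','key_handle'],['button_small_top','button_medium_top','button_large_top'],['button_small_top','button_medium_top','button_large_top']][i]: print(t,find(t,p))
ims=[cv2.imread(f'pics/w{i}.png') for i in range(4)]
m=cv2.resize(np.vstack([np.hstack(ims[:2]),np.hstack(ims[2:])]),(800,600),interpolation=cv2.INTER_AREA);cv2.imwrite('pics/m1.png',m)
E
```

```text
0 [559.9 120.3 250. ] 4.2667
fixture [([266.4, 191.4, 474.1, 325.7], 0.8)]
bore_1 [([76.0, 176.7, 124.8, 278.7], 0.63), ([268.0, 191.4, 471.1, 320.8], 0.62)]
cap_1_mid [([284.7, 233.9, 322.2, 272.0], 0.68)]
1 [599.7  60.8 250.3] 5.1583
fixture [([327.9, 151.3, 539.3, 289.6], 0.89), ([9.0, 0.0, 178.6, 101.1], 0.7)]
bore_1 [([328.8, 152.8, 537.0, 286.1], 0.58)]
cap_1_mid [([344.7, 191.4, 385.7, 234.2], 0.75)]
key_handle [([137.4, 127.4, 185.1, 233.2], 0.7)]
holder_mouth [([130.1, 144.9, 214.4, 207.1], 0.76)]
2 [520.3 -59.4 249.8] 6.3917
key_handle [([275.6, 219.2, 319.4, 321.6], 0.58)]
holder_mouth [([271.9, 220.0, 328.5, 287.8], 0.64)]
tray_floor [([149.4, 69.9, 303.5, 180.7], 0.55)]
fixture [([433.6, 226.3, 638.6, 351.7], 0.8)]
3 [ 420.4 -119.6  249.8] 7.4833
tray_floor [([219.1, 172.7, 364.9, 273.8], 0.58), ([342.4, 327.3, 378.0, 398.3], 0.47)]
holder_mouth [([333.3, 305.6, 388.5, 376.2], 0.83)]
key_handle [([341.8, 324.6, 378.4, 399.9], 0.72)]
4 [ 420.4 -299.2  250.3] 8.7333
button_small_top [([316.9, 207.2, 334.0, 227.8], 0.47)]
button_medium_top [([201.4, 202.6, 228.0, 228.7], 0.88)]
button_large_top [([249.2, 198.1, 289.0, 228.6], 0.55), ([624.5, 315.6, 640.0, 359.1], 0.3)]
5 [ 420.3 -359.5  230.6] 9.5917
button_small_top [([378.9, 209.8, 398.7, 232.4], 0.55)]
button_medium_top [([258.2, 206.8, 285.6, 233.4], 0.95)]
button_large_top [([310.9, 200.2, 349.4, 237.3], 0.85)]
```

View pics/m1.png

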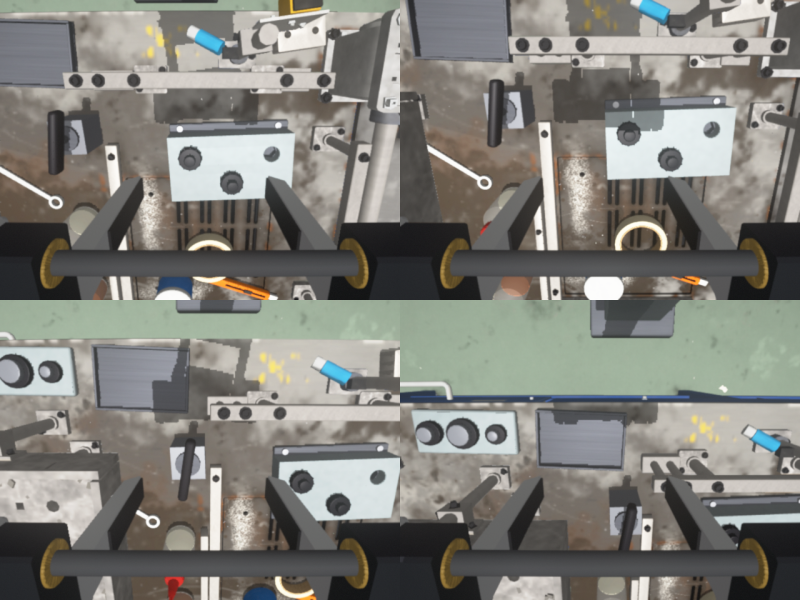

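The wrist montage shows the fixture with caps at w0 px (304,253) and (370,292) and the open bore at (435,247). It also shows the rail nearer the robot, the key in its holder, the tray and the panel. The oil bottle (red spout) is beyond the holder. Now I'll measure precisely.

```bash
cat > m.py <<'E'
from h import *
D=[pickle.load(open(f'w{i}.pkl','rb')) for i in range(6)]
def ry(i,uv): s,p=D[i]; return ray(p,uv,camT(s,p))
def show(n,l): x,e=tri([ry(i,uv) for i,uv in l]); print(n,x.round(1),round(e,1))
show('rail',[(0,(214,128)),(1,(291,72))])
show('rail2',[(0,(459,128)),(1,(544,72))])
show('capB',[(0,(303.5,253)),(1,(365.2,212.8))])
show('capA',[(0,(371,291)),(1,(434,256))])
show('bore',[(0,(435,247)),(1,(499,207))])
show('keyholder',[(2,(300,254)),(3,(361,341))])
for n,a,b in [('small',(325.5,217.5),(388.8,221.1)),('med',(214.7,215.6),(271.9,220.1)),('large',(269.1,213.3),(330.2,218.7))]: show(n,[(4,a),(5,b)])
for i in (0,1):
    im=D[i][1]['color'].astype(int); 
    hsv=cv2.cvtColor(D[i][1]['color'],cv2.COLOR_RGB2HSV)
    seed={0:(435,300),1:(499,265)}[i]
    print(hsv[seed[1],seed[0]],im[seed[1],seed[0]])
    mask=((im[:,:,2]-im[:,:,0]>3)&(im.min(2)>125)).astype(np.uint8)
    n,l,st,c=cv2.connectedComponentsWithStats(mask,connectivity=4); k=l[seed[1],seed[0]]
    cs,_=cv2.findContours((l==k).astype(np.uint8),cv2.RETR_EXTERNAL,2)
    h=cv2.convexHull(max(cs,key=cv2.contourArea)); ap=cv2.approxPolyDP(h,8,True)[:,0]
    print(i,st[k],ap.tolist(),[atz(*ry(i,q),44)[:2].round(1).tolist() for q in ap])
def crop(i,x0,y0,x1,y1,w=400):
    c=cv2.imread(f'pics/w{i}.png')[y0:y1,x0:x1]; return cv2.resize(c,(w,300),interpolation=2)
m=np.vstack([np.hstack([crop(0,255,170,495,350),crop(1,315,130,555,310)]),np.hstack([crop(2,210,190,450,370),crop(3,290,285,450,405)])])
cv2.imwrite('pics/m2.png',m)
E
python3 m.py
```

```text
rail [481.5  34.3 108.4] 0.1
rail2 [481.2 220.2 111.6] 0.2
capB [600.3  97.5  50.7] 0.1
capA [642.6 165.9  49.4] 1.4
bore [595.7 227.4  45.3] 0.3
keyholder [562.9 -84.5  43.8] 1.8
small [ 429.  -300.4   33. ] 0.5
med [ 428.3 -412.3   29.7] 0.1
large [ 424.9 -356.3   36.5] 0.4
[70 13 59] [56 59 57]
0 [     0      0    640    480 286737] [[639, 0], [639, 479], [0, 479], [0, 0]] [[374.6, 388.5], [894.2, 503.1], [894.6, -280.9], [374.2, -160.6]]
[ 90  10 234] [225 234 234]
1 [  329   172   209   116 18939] [[537, 173], [526, 279], [332, 286], [331, 182]] [[562.8, 260.3], [670.6, 264.7], [678.1, 66.2], [571.8, 64.8]]
```

View pics/m2.png

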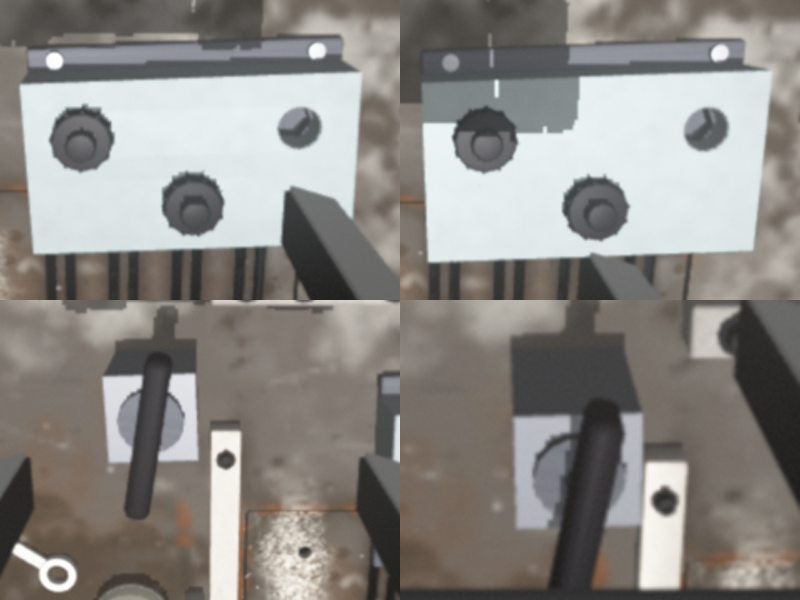

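The crops show bore 3 open and the other two capped. The fixture is turned about 2°, and the key handle lies nearly along x with its near end toward -x. Next I'll compute the remaining geometry.

```bash
sed -n '1,5p' m.py > m0.py; cat > m3.py <<'E'
from m0 import *
f=lambda x,y:(210+x/1.667,190+(y-300)/1.667)
h=[atz(*ry(2,f(*q)),64)[:2] for q in [(104,376),(195,372),(198,460),(107,464)]]; print('holder',np.round(h,1).tolist(),np.mean(h,0).round(1))
k=[atz(*ry(2,f(*q)),105)[:2].round(1) for q in [(157,360),(138,512)]]; print('key',k,np.mean(k,0))
g=lambda x,y:(290+(x-400)/2.5,285+(y-300)/2.5)
h=[atz(*ry(3,g(*q)),64)[:2] for q in [(515,418),(638,412),(641,523),(518,527)]]; print('holder3',np.mean(h,0).round(1))
c=f(151,420); c3=g(582,470)
show('collar',[(2,c),(3,c3)]); print(atz(*ry(2,c),70),atz(*ry(3,c3),70))
print('tray',[atz(*ry(3,q),18)[:2].round(1) for q in [(219,173),(365,173),(365,274),(219,274)]])
print('bottle spout',atz(*ry(1,(280,448)),151).round())
a=r.read_camera('scene');
for q in [(197,203),(200,235),(300,155),(176,195)]:
    print('tower',q,[atz(*ray(a,q),z).round() for z in (60,110,150)])
for i in (0,1):
    im=D[i][1]['color'].astype(int); q=[(562.8,260.3),(670.6,264.7),(678.1,66.2),(570.3,61.8)]
    M=np.linalg.inv(camT(*D[i])); 
    uv=cv2.projectPoints(np.array([[*a,44.] for a in q]),cv2.Rodrigues(M[:3,:3])[0],M[:3,3],np.array(D[i][1]['camera_matrix']),np.array(D[i][1]['dist_coeffs']))[0][:,0]
    m=np.zeros((480,640),np.uint8);cv2.fillConvexPoly(m,uv.astype(int),1);m=cv2.erode(m,np.ones((5,5)))
    print(i,uv.round().tolist())
    b=((im.max(2)<(95))&(m>0)).astype(np.uint8)
    n,l,st,c=cv2.connectedComponentsWithStats(b)
    print([(st[j].tolist(),c[j].round(1).tolist(),atz(*ry(i,(st[j,0]+st[j,2]/2-.5,st[j,1]+st[j,3]/2-.5)),54)[:2].round(1).tolist()) for j in range(1,n) if st[j,4]>60])
E
python3 m3.py
```

```text
rail [481.5  34.3 108.4] 0.1
holder [[539.4, -110.1], [537.0, -59.1], [589.9, -57.4], [592.5, -110.3]] [564.7 -84.2]
key [array([519.8, -77.9]), array([602.5, -89.2])] [561.15 -83.55]
holder3 [564.2 -84.4]
collar [565.2 -83.4  62.6] 1.0
[563.29008962 -83.80856223  70.        ] [560.01017154 -83.37944026  70.        ]
tray [array([ 386.8, -228.2]), array([386.8, -81.1]), array([495.2, -78.2]), array([ 495.3, -236.1])]
bottle spout [781.  21. 151.]
tower (197, 203) [array([606., 429.,  60.]), array([541., 348., 110.]), array([489., 283., 150.])]
tower (200, 235) [array([463., 263.,  60.]), array([408., 195., 110.]), array([364., 140., 150.])]
tower (300, 155) [array([1136.,  381.,   60.]), array([1033.,  304.,  110.]), array([950., 242., 150.])]
tower (176, 195) [array([611., 541.,  60.]), array([546., 452., 110.]), array([493., 381., 150.])]
0 [[471.0, 214.0], [465.0, 315.0], [275.0, 321.0], [267.0, 221.0]]
[([286, 235, 37, 21, 160], [304.7, 241.3], [591.3, 98.4]), ([423, 240, 19, 13, 86], [432.9, 247.0], [592.3, 222.2]), ([293, 246, 20, 25, 191], [302.5, 257.9], [604.5, 96.7]), ([353, 274, 36, 36, 657], [370.6, 293.5], [639.8, 164.1]), ([425, 285, 23, 29, 387], [432.9, 302.8], [648.1, 230.3])]
1 [[537.0, 173.0], [526.0, 279.0], [332.0, 286.0], [328.0, 180.0]]
[([347, 194, 38, 33, 545], [366.0, 206.0], [596.8, 97.3]), ([488, 196, 15, 19, 88], [496.4, 207.2], [591.8, 219.4]), ([413, 237, 35, 31, 184], [424.7, 245.8], [638.3, 161.2]), ([424, 249, 27, 24, 361], [436.3, 260.9], [647.1, 168.7])]
```

```bash
cat > c.py <<'E'
from h import *
import sys
def capcheck(n):
    s,p=look(560,120,250,0,n)
    o=[]
    for e,pr in find('cap_1_mid',p,5): o.append((atz(*ray(p,((e[0]+e[2])/2,(e[1]+e[3])/2),camT(s,p)),52)[:2].round(1).tolist(),pr))
    print(n,o); return o
def takecap(x,y,tx,ty):
    yaw=-np.pi/2
    r.set_gripper(60,20)
    r.move_to([x,y,150],down(yaw))
    if r.line_to([x,y,49],120,force_limit=10): print('contact at',r.state()['tool_pos'])
    r.set_gripper(20,20); s=r.state(); print('grip',s['opening'],s['gripper_force'],s['tool_pos'].round(1))
    if s['opening']<30 or s['opening']>40: print('BAD grasp'); return False
    r.line_to([x,y,220],200)
    print('held',r.state()['opening'])
    r.move_to([tx,ty,150],down(yaw))
    if r.line_to([tx,ty,10.5],120,force_limit=8): print('contact at',r.state()['tool_pos'])
    r.set_gripper(46); r.line_to([tx,ty,150],200); print('clock',r.state()['clock']); return True
E
python3 - <<'E'
from c import *
capcheck('w10')
if takecap(642,166,441,-192):
    capcheck('w11')
E
```

```text
w10 [([600.1, 98.2], 0.7)]
grip 19.9662247208202 0.0673082540743053 [642. 166.  49.]
BAD grasp
```

```bash
python3 - <<'E'
from c import *
r.line_to([642,166,200],200)
s,p=look(560,120,250,0,'w11')
print(find('cap_1_mid',p),s['clock'])
c=lambda n:cv2.resize(cv2.imread(f'pics/{n}.png'),(400,300),interpolation=3)
cv2.imwrite('pics/m3.png',np.hstack([c('w10'),c('w11')]))
E
```

```text
[([284.3, 233.3, 323.1, 272.8], 0.88), ([101.8, 180.4, 164.6, 248.0], 0.69)] 18.6167
```

View pics/m3.png

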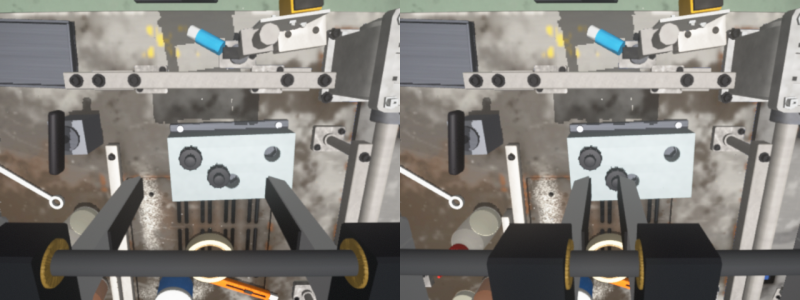

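One cap was knocked aside: w10 has it at about (349,281), and bore 2 is now uncovered at (371,290). I'll look again with the gripper open and locate the cap.

```bash
cat >> c.py <<'E'
def capblobs(n):
    s,p=look(560,120,250,0,n); im=p['color'].astype(int); T=camT(s,p)
    q=[(562.8,260.3),(670.6,264.7),(678.1,66.2),(570.3,61.8)]; M=np.linalg.inv(T)
    uv=cv2.projectPoints(np.array([[*a,44.] for a in q]),cv2.Rodrigues(M[:3,:3])[0],M[:3,3],np.array(p['camera_matrix']),np.array(p['dist_coeffs']))[0][:,0]
    m=np.zeros((480,640),np.uint8);cv2.fillConvexPoly(m,uv.astype(int),1)
    g=cv2.medianBlur(cv2.cvtColor(p['color'],cv2.COLOR_RGB2GRAY),3)*cv2.erode(m,np.ones((3,3)))
    up=cv2.resize(g,None,fx=3,fy=3,interpolation=2)
    C=cv2.HoughCircles(up,cv2.HOUGH_GRADIENT,1,50,param1=120,param2=22,minRadius=30,maxRadius=62)
    for u,v,rad in (C[0] if C is not None else []):
        print('circle',round(u/3,1),round(v/3,1),round(rad/3,1),atz(*ray(p,(u/3,v/3),T),56)[:2].round(1),atz(*ray(p,(u/3,v/3),T),44)[:2].round(1))
    for e,pr in find('cap_1_mid',p,5): print('net',e,pr,atz(*ray(p,((e[0]+e[2])/2,(e[1]+e[3])/2),T),52)[:2].round(1))
E
python3 - <<'E'
from c import *
r.set_gripper(94)
capblobs('w12')
c=cv2.imread('pics/w12.png')[180:360,230:470]
cv2.imwrite('pics/m4.png',cv2.resize(c,(800,600),interpolation=2))
E
```

```text
circle 435.2 246.5 12.4 [592.3 224.4] [596.  227.7]
circle 370.8 289.8 11.8 [637.3 163.7] [642.4 165.1]
net [287.3, 231.7, 324.7, 274.5] 0.79 [600.2  99.7]
net [268.3, 188.9, 472.1, 322.0] 0.56 [602.7 162.5]
```

View pics/m4.png

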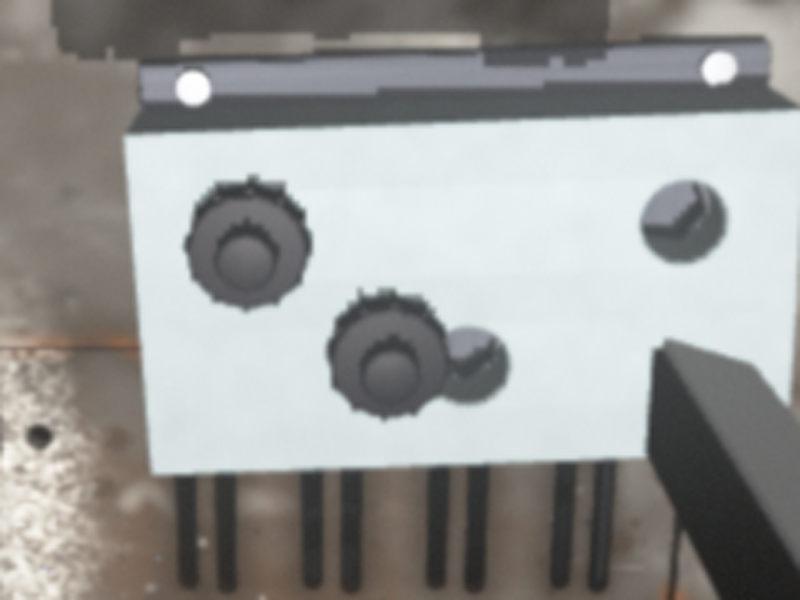

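The crop shows the knocked cap centred at crop (388,355), which is px (346.5,286.5). It now stands next to bore 2, which shows at crop (469,366). Cap 1 is still at crop (248,243).

```bash
python3 - <<'E'
from c import *
s,p=pickle.load(open('w12.pkl','rb'))
x=atz(*ray(p,(346.5,286.5),camT(s,p)),52); y=atz(*ray(p,(304.5,253),camT(s,p)),52); print(x,y)
if takecap(x[0],x[1],441,-192) and takecap(y[0],y[1],441,-122):
    capblobs('w13')
    s,p=look(420,-120,250,0,'w14')
    print(r.state()['clock'],find('cap_1_mid',p))
    c=lambda n:cv2.resize(cv2.imread(f'pics/{n}.png'),(400,300),interpolation=3)
    cv2.imwrite('pics/m5.png',np.hstack([c('w13'),c('w14')]))
E
```

```text
[635.35825219 139.72247354  52.        ] [600.0884126   98.24994272  52.        ]
grip 35.029048110669436 20.000307261943817 [635.5 139.7  49.3]
held 35.29278992377657
clock 29.2167
grip 35.68428906256135 20.000525414943695 [600.2  98.3  49.3]
held 35.505315687979184
clock 37.0917
circle 305.5 251.5 12.7 [597.2  98.8] [601.   98.1]
circle 435.8 246.8 12.6 [592.7 224.3] [596.5 227.7]
circle 370.5 289.8 11.7 [637.3 162.7] [642.4 164.1]
net [59.0, 65.1, 100.7, 103.1] 0.95 [443.7 -97.5]
net [1.3, 64.5, 30.1, 106.8] 0.29 [ 444.2 -155.4]
40.025 [([305.5, 205.4, 340.3, 240.5], 0.71)]
```

View pics/m5.png

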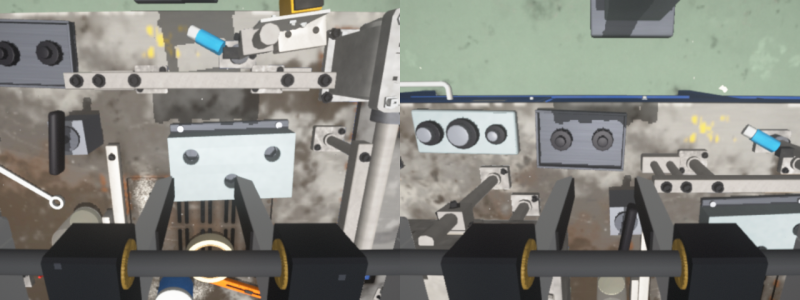

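Both caps are in the tray (right panel (560,140) and (602,140)) and all three bores are open. I'll refine the bores and the key using opposite yaws, so that the camera bias cancels.

```bash
cat > b.py <<'E'
from c import *
r.set_gripper(94)
def ends(n,s,p):
    T=camT(s,p); o=r.outline_of('key_handle',p)
    if not o: print(n,'none'); return
    m=o[0]['pixels']; v,u=np.nonzero(m); print(n,'mask',o[0]['p'],m.sum(),u.min(),u.max(),v.min(),v.max())
    P=np.array([atz(*ray(p,(a,b),T),105)[:2] for a,b in zip(u,v)])
    c=P.mean(0); w=np.linalg.svd(P-c,full_matrices=False)[2][0]; w*=np.sign(w[0]); t=(P-c)@w; q=(P-c)@[-w[1],w[0]]
    print(n,'c',c.round(1),'yaw',np.arctan2(w[1],w[0]).round(3),'ends',(c+w*np.percentile(t,0.3)).round(1),(c+w*np.percentile(t,99.7)).round(1),'halfw',np.percentile(q,[2,98]).round(1))
    # by dark threshold too
for x,y,yaw,n in [(500,-80,-.136,'k0'),(622,-92,-.136-np.pi,'k1')]:
    s,p=look(x,y,250,yaw,n); ends(n,s,p)
def bores(n,s,p):
    T=camT(s,p); M=np.linalg.inv(T)
    for bx,by in [(601,98),(642.4,164.6),(596.3,227.7)]:
        uv=cv2.projectPoints(np.array([[bx,by,44.]]),cv2.Rodrigues(M[:3,:3])[0],M[:3,3],np.array(p['camera_matrix']),np.array(p['dist_coeffs']))[0][0,0]
        u0,v0=(uv-24).astype(int); g=cv2.cvtColor(p['color'][v0:v0+48,u0:u0+48],cv2.COLOR_RGB2GRAY)
        g=cv2.resize(g,None,fx=6,fy=6,interpolation=2)
        th=g.max()*0.78
        cs,_=cv2.findContours((g<th).astype(np.uint8),cv2.RETR_EXTERNAL,cv2.CHAIN_APPROX_NONE)
        cs=[c for c in cs if cv2.contourArea(c)>5000]
        if not cs: print('nobore');continue
        c=min(cs,key=lambda c:np.linalg.norm(c.mean((0,1))-144))
        P=np.array([atz(*ray(p,(u0+(a+.5)/6-.5,v0+(b+.5)/6-.5),T),44)[:2] for a,b in c[::4,0]])
        A=np.c_[2*P,np.ones(len(P))];k=np.linalg.lstsq(A,(P**2).sum(1),rcond=None)[0]; rad=np.sqrt(k[2]+k[0]**2+k[1]**2)
        print(n,'bore',k[:2].round(2),'rad',rad.round(2),'res',np.abs(np.linalg.norm(P-k[:2],axis=1)-rad).max().round(2))
for x,y,yaw,n in [(675,163,-np.pi,'b1'),(560,163,0,'b0')]:
    s,p=look(x,y,250,yaw,n); bores(n,s,p)
print(r.state()['clock'])
E
python3 b.py
```

```text
k0 mask 0.65 2080 313 351 243 340
k0 c [555.3 -83.6] yaw -0.15 ends [514.6 -77.4] [604.4 -91. ] halfw [-14.7  13.7]
k1 mask 0.7 23829 0 199 156 308
k1 c [639.9 103. ] yaw -1.401 ends [622.6 203.8] [654.1  20.4] halfw [-53.9  52.6]
b1 bore [605.58 101.74] rad 25.53 res 8.68
b1 bore [641.98 166.06] rad 27.51 res 6.39
b1 bore [601.77 224.32] rad 25.27 res 11.09
b0 bore [600.78  97.84] rad 13.14 res 0.35
b0 bore [642.17 164.35] rad 13.09 res 0.3
b0 bore [595.95 227.57] rad 13.03 res 0.31
49.2083
```

```bash
python3 - <<'E'
from h import *
c=lambda n:cv2.resize(cv2.imread(f'pics/{n}.png'),(400,300),interpolation=3)
cv2.imwrite('pics/m6.png',np.vstack([np.hstack([c('k0'),c('k1')]),np.hstack([c('b0'),c('b1')])]))
E
```

```text
(no output)
```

View pics/m6.png

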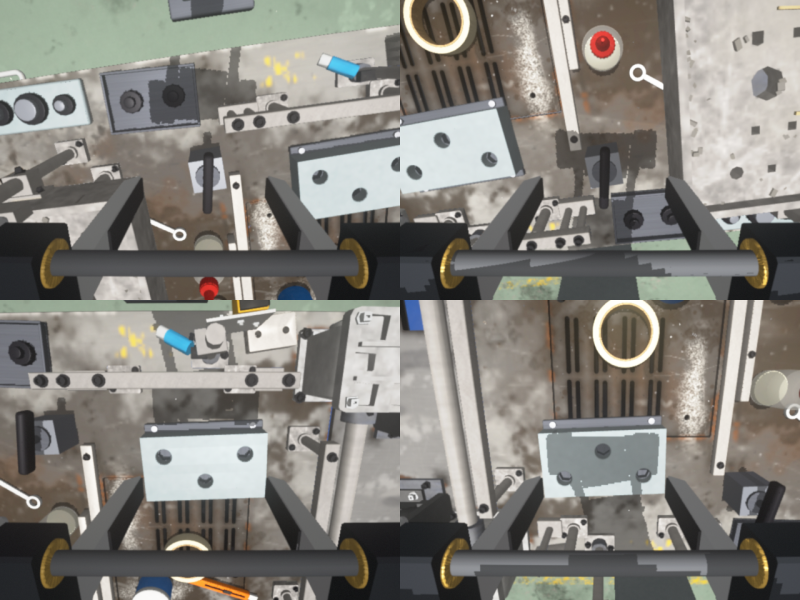

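In the opposite views the fixture lies in the arm's shadow. Bores are at about (264,285), (325,242) and (389,281) in b1, and the handle is near (323,283) in k1. I'll extract them again from the saved pictures.

```bash
python3 - <<'E'
from h import *
s,p=pickle.load(open('b1.pkl','rb')); T=camT(s,p)
g=cv2.cvtColor(p['color'],cv2.COLOR_RGB2GRAY)
for u,v in [(264,285),(325,242),(389,281)]:
    w=cv2.resize(g[v-22:v+22,u-22:u+22],None,fx=6,fy=6,interpolation=2)
    C=cv2.HoughCircles(w,cv2.HOUGH_GRADIENT_ALT,1,100,param1=120,param2=0.5,minRadius=60,maxRadius=96)
    if C is None: C=cv2.HoughCircles(w,cv2.HOUGH_GRADIENT,1,100,param1=60,param2=12,minRadius=64,maxRadius=90)
    for a,b,q in C[0][:2]: print((a/6+u-22).round(1),(b/6+v-22).round(1),(q/6).round(1),atz(*ray(p,(u-22+(a+.5)/6-.5,v-22+(b+.5)/6-.5),T),44)[:2].round(2))
for n,y0,y1,x0,x1 in [('k0',225,350,300,365),('k1',220,345,300,345)]:
    s,p=pickle.load(open(n+'.pkl','rb')); T=camT(s,p); g=p['color'].max(2)
    print(n,'profile rows'); 
    for row in range(y0,y1,6): print(row,g[row,x0:x1:3].tolist())
E
```

```text
262.9 284.9 12.5 [597.6  227.63]
324.3 242.2 12.7 [643.07 164.65]
390.7 280.8 11.8 [601.83  97.19]
k0 profile rows
225 [185, 189, 185, 179, 178, 171, 167, 162, 140, 84, 80, 76, 80, 124, 125, 124, 125, 125, 125, 127, 127, 126]
231 [180, 175, 166, 154, 145, 139, 135, 134, 91, 79, 79, 81, 80, 79, 80, 80, 78, 116, 124, 127, 128, 129]
237 [157, 138, 90, 86, 82, 82, 79, 78, 79, 76, 75, 73, 71, 72, 72, 73, 72, 88, 126, 125, 127, 128]
243 [133, 118, 72, 71, 73, 70, 72, 71, 72, 70, 59, 56, 58, 70, 73, 71, 71, 74, 123, 125, 127, 125]
249 [130, 91, 73, 71, 71, 72, 71, 73, 70, 49, 52, 52, 52, 50, 67, 72, 71, 72, 103, 124, 125, 125]
255 [126, 74, 70, 71, 69, 71, 73, 77, 79, 58, 72, 73, 73, 62, 205, 227, 228, 227, 218, 125, 125, 124]
261 [149, 223, 224, 225, 226, 226, 226, 226, 210, 59, 74, 75, 73, 62, 207, 226, 225, 231, 226, 133, 125, 126]
267 [129, 218, 223, 224, 224, 224, 171, 94, 128, 59, 71, 74, 72, 61, 91, 157, 224, 224, 225, 167, 127, 128]
273 [127, 171, 222, 222, 222, 136, 154, 156, 131, 57, 70, 74, 72, 60, 140, 152, 136, 214, 222, 214, 129, 127]
279 [125, 131, 220, 221, 208, 153, 150, 15
[... 2063 characters left out ...]
8, 84, 76, 43, 48, 44, 44, 42, 81, 84, 96]
292 [137, 125, 114, 115, 113, 112, 99, 42, 48, 46, 44, 42, 109, 113, 114]
298 [137, 135, 114, 114, 112, 114, 102, 43, 46, 45, 43, 49, 169, 183, 200]
304 [136, 136, 138, 140, 155, 174, 143, 45, 47, 45, 45, 62, 193, 202, 209]
310 [135, 139, 158, 178, 180, 182, 140, 46, 47, 46, 45, 66, 184, 85, 82]
316 [102, 100, 100, 88, 120, 125, 127, 51, 56, 45, 47, 85, 191, 135, 144]
322 [218, 218, 218, 133, 99, 108, 80, 56, 62, 61, 56, 66, 118, 130, 84]
328 [220, 220, 219, 188, 87, 104, 79, 56, 62, 58, 55, 69, 114, 84, 77]
334 [204, 217, 218, 217, 99, 99, 98, 91, 77, 78, 94, 107, 114, 90, 77]
340 [215, 222, 222, 221, 135, 86, 89, 90, 93, 97, 103, 106, 104, 92, 79]
```

```bash
python3 - <<'E'
from h import *
for n,a,b in [('k0',(333.5,252.5),(332,342)),('k1',(327.5,240.5),(327.5,332))]:
    s,p=pickle.load(open(n+'.pkl','rb')); T=camT(s,p); A,B=[atz(*ray(p,q,T),105)[:2] for q in (a,b)]
    d=B-A; print(n,A.round(1),B.round(1),'len',np.linalg.norm(d).round(1),'mid',((A+B)/2).round(1),'ang',np.arctan2(*(d*np.sign(d[0]))[::-1]).round(3))
    g=p['color'].max(2); c=int(a[0])
    print(g[236:260,c].tolist(), g[326:346,c-1].tolist())
E
```

```text
k0 [522.9 -78. ] [606.6 -90.5] len 84.6 mid [564.7 -84.3] ang -0.148
[77, 73, 70, 71, 72, 72, 67, 56, 49, 47, 49, 47, 49, 52, 57, 59, 63, 69, 71, 73, 75, 76, 75, 76] [67, 67, 66, 65, 67, 67, 67, 66, 65, 66, 65, 66, 66, 63, 62, 68, 87, 102, 105, 104]
k1 [609.1 -91.2] [524.8 -79.7] len 85.1 mid [567.  -85.4] ang -0.136
[39, 39, 39, 41, 41, 43, 40, 43, 45, 46, 47, 47, 48, 45, 48, 47, 46, 48, 47, 47, 47, 46, 47, 48] [62, 61, 61, 59, 59, 60, 55, 58, 77, 95, 98, 97, 97, 96, 94, 95, 93, 93, 95, 95]
```

```bash
cat > k.py <<'E'
from h import *
import json
def tz(): s=r.state(); return s['ft_torque'][2]
def st(): s=r.state(); return s['tool_pos'].round(2).tolist(),s['ft_force'].round(1).tolist(),s['ft_torque'].round(2).tolist(),round(s['opening'],1),round(s['clock'],1)
E
python3 - <<'E'
from k import *
a=pickle.load(open('w13.pkl','rb'));b=pickle.load(open('b0.pkl','rb'))
print('motor bolt',tri([ray(a[1],(629,163),camT(*a)),ray(b[1],(565,166),camT(*b))]))
yaw=-0.142
r.set_gripper(50,50)
r.move_to([565.8,-84.8,170],down(yaw))
print('contact',r.line_to([565.8,-84.8,74.5],120,force_limit=10))
r.set_gripper(5,50); print(st())
print('c',r.line_to([565.8,-84.8,180],120,force_limit=25)); r.wait(.3); print(st())
p=r.read_camera('wrist');save(p,'kg.png'); q=r.read_camera('side'); save(q,'ks.png'); q2=r.read_camera('scene'); save(q2,'ksc.png')
i=cv2.resize(p['color'][:,:,::-1],(400,300),interpolation=3); j=cv2.resize(q2['color'][170:290,240:400,::-1],(400,300))
cv2.imwrite('pics/m7.png',np.hstack([i,j]))
E
```

```text
motor bolt (array([504.20257953, 322.23351935, 156.55603471]), np.float64(0.9917919348943508))
contact False
([565.85, -84.75, 74.58], [-0.3, 0.2, 0.6], [0.12, 0.04, 0.0], 13.6, 52.6)
c False
([565.71, -84.78, 179.67], [0.0, -0.5, -4.0], [0.02, 0.02, 0.01], 13.8, 54.0)
```

View pics/m7.png

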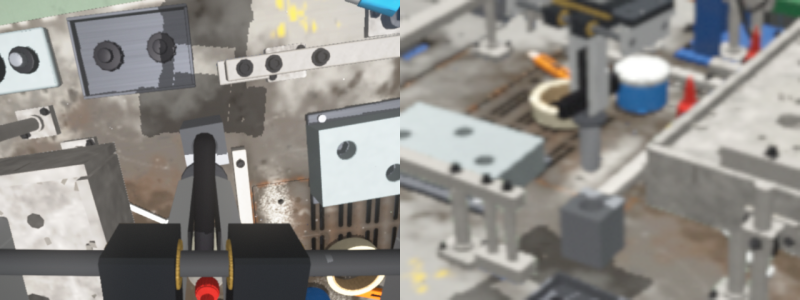

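The key is held upright: the right panel shows the shank vertical at (590,140), above the holder. Now the bore 1 mouth search.

```bash
cat >> k.py <<'E'
TOP=119
def probe(x,y,psi,fl=8,top=TOP,speed=50):
    s=r.state()['tool_pos']
    r.line_to([x,y,top],80,rotation=down(psi))
    hit=r.line_to([x,y,83.5],speed,force_limit=fl)
    return hit,r.state()['tool_pos']
def spiral(step=1.0,rings=3):
    yield 0,0
    for k in range(1,rings+1):
        n=6*k
        for i in range(n): a=2*np.pi*i/n; yield k*step*np.cos(a),k*step*np.sin(a)
def enter(x,y,psi,tmax=30):
    t0=r.state()['clock']
    for dx,dy in spiral():
        hit,p=probe(x+dx,y+dy,psi)
        print(round(dx,1),round(dy,1),hit,p.round(1).tolist(),r.state()['ft_force'].round(1).tolist())
        if p[2]<105: return x+dx,y+dy,p[2]
        if r.state()['clock']-t0>tmax: return None
E
python3 - <<'E'
from k import *
psi=0.9
r.move_to([601.3,97.5,150],down(psi))
print(enter(601.3,97.5,psi,25)); print(st())
E
```

```text
0 0 True [601.8, 98.0, 92.9] [1.6, 1.1, 5.2]
(601.3, 97.5, np.float64(92.90063290292387))
([601.77, 97.98, 92.9], [1.6, 1.1, 5.2], [0.46, -0.14, -0.08], 13.8, 56.0)
```

```bash
cat >> k.py <<'E'
def engage(x,y,psi,z0,step=0.13,n=10):
    for i in range(n):
        s=r.state(); f=s['ft_force']
        r.line_to([x,y,z0+2.5],40); psi-=step
        r.line_to([x,y,z0+2.5],60,rotation=down(psi))
        hit=r.line_to([x,y,z0-8.5],40,force_limit=8)
        s=r.state(); print(i,round(psi,2),hit,s['tool_pos'].round(2).tolist(),s['ft_force'].round(1).tolist())
        if s['tool_pos'][2]<z0-4.5: return psi,s['tool_pos'][2]
    return None
def tighten(x,y,psi,z,lim=0.55,step=0.1):
    z+=0.3; t0=tz()
    for i in range(18):
        psi-=step; r.line_to([x,y,z],60,rotation=down(psi)); r.wait(.05)
        t=tz()-t0; print(round(psi,2),round(t,2),r.state()['ft_force'].round(1).tolist(),round(r.state()['opening'],1))
        if abs(t)>lim: return psi
E
python3 - <<'E'
from k import *
x,y=601.3,97.5
e=engage(x,y,0.9,92.9); print(e,st())
if e: print(tighten(x,y,*e),st())
E
```

```text
0 0.77 True [601.77, 97.87, 84.43] [0.3, 1.3, 5.7]
(0.77, np.float64(84.4259935923527)) ([601.77, 97.87, 84.43], [0.3, 1.3, 5.7], [0.33, -0.25, -0.04], 13.5, 56.8)
0.67 0.06 [1.2, 0.4, -1.1] 13.5
0.57 0.12 [2.6, 3.0, -3.2] 13.9
0.47 0.05 [4.2, 3.4, -4.3] 13.6
0.37 0.11 [3.4, 2.4, -4.3] 13.9
0.27 0.05 [3.0, 2.3, -3.5] 13.6
0.17 0.11 [4.3, 3.3, -3.3] 13.5
0.07 0.1 [3.1, 2.3, -2.6] 13.7
-0.03 0.08 [2.6, 2.3, -3.2] 13.7
-0.13 0.09 [4.4, 1.6, -3.3] 13.7
-0.23 0.08 [4.3, 1.6, -3.0] 13.8
-0.33 0.15 [3.6, 1.4, -4.7] 13.8
-0.43 0.09 [3.9, 1.0, -3.8] 13.6
-0.53 0.37 [5.3, 1.4, -4.5] 13.6
-0.63 1.15 [3.5, 1.5, -3.2] 13.7
-0.6299999999999999 ([601.29, 97.54, 84.75], [3.5, 1.5, -3.2], [0.29, -0.99, 1.11], 13.7, 61.0)
```

```bash
cat >> k.py <<'E'
def exit_(x,y,psi):
    r.line_to([x,y,85],60,rotation=down(psi+0.1)); print('relaxed',tz()); r.line_to([x,y,150],100)
def screw(x,y,psi=0.9):
    r.move_to([x,y,150],down(psi))
    a=enter(x,y,psi,30)
    if not a: return print('no entry')
    x,y,z=a; e=(psi,z) if z<87.5 else engage(x,y,psi,z)
    print('engaged',e)
    if not e: return
    q=tighten(x,y,*e); print('end',q,st())
    if q is not None: exit_(x,y,q)
E
python3 - <<'E'
from k import *
exit_(601.3,97.5,-0.63)
screw(642.6,164.5); print(st())
E
```

```text
relaxed 0.2651985210476152
0 0 True [643.3, 164.7, 93.0] [1.8, -0.3, 4.6]
0 0.77 True [643.33, 164.69, 93.47] [0.0, -0.1, 2.8]
1 0.64 True [643.16, 164.67, 93.77] [-0.1, 0.6, 1.7]
2 0.51 True [643.31, 164.78, 94.12] [-0.0, 1.3, 6.0]
3 0.38 True [643.48, 164.67, 94.46] [-0.2, -1.5, 6.4]
4 0.25 True [643.48, 164.71, 93.46] [2.1, 1.0, 0.4]
5 0.12 True [643.07, 164.5, 91.61] [5.1, 0.4, -4.8]
6 -0.01 True [642.86, 164.59, 84.41] [1.4, -1.1, 4.9]
engaged (-0.010000000000000009, np.float64(84.41155711450666))
-0.11 0.07 [4.8, -0.7, -2.6] 13.5
-0.21 0.04 [5.2, -0.2, -2.2] 13.3
-0.31 0.03 [4.5, -0.9, -1.4] 13.4
-0.41 0.1 [5.4, -0.5, -3.0] 13.7
-0.51 0.07 [4.5, -0.7, -4.2] 13.9
-0.61 0.06 [5.0, -0.8, -3.5] 14.0
-0.71 0.06 [4.3, -0.1, -4.3] 13.7
-0.81 0.06 [3.7, -1.0, -4.5] 13.9
-0.91 0.04 [3.7, -1.1, -3.8] 13.9
-1.01 0.03 [4.3, -1.0, -3.7] 13.7
-1.11 0.32 [5.3, -1.9, -4.3] 13.8
-1.21 1.07 [4.5, -2.0, -3.0] 14.0
end -1.2100000000000002 ([642.59, 164.52, 84.73], [4.5, -2.0, -3.0], [-0.53, -1.1, 1.06], 14.0, 73.3)
relaxed 0.23541517414476357
([642.09, 164.51, 148.94], [-1.2, -1.4, -4.3], [-0.08, 0.04, 0.05], 13.8, 74.4)
```

```bash
python3 - <<'E'
from k import *
screw(596.8,227.6); print(st())
E
```

```text
0 0 True [596.9, 227.6, 94.6] [-0.5, 1.2, 4.6]
0 0.77 True [596.98, 227.93, 93.53] [0.1, 1.5, 1.9]
1 0.64 True [596.71, 227.76, 91.43] [3.9, 2.1, -7.6]
2 0.51 False [596.66, 227.6, 85.71] [-0.2, -0.3, -3.8]
engaged (0.51, np.float64(85.70755127998157))
0.41 0.0 [-0.4, 0.6, -3.8] 13.6
0.31 0.02 [1.0, 1.1, -3.9] 13.5
0.21 -0.01 [1.5, 1.0, -4.4] 13.8
0.11 0.01 [2.8, -0.6, -3.0] 13.7
0.01 -0.04 [2.0, 0.9, -3.6] 13.5
-0.09 0.01 [2.3, 0.9, -3.7] 13.5
-0.19 0.05 [1.9, 1.3, -3.7] 13.5
-0.29 0.03 [1.6, -0.4, -4.9] 13.4
-0.39 0.01 [1.7, -0.3, -4.1] 13.8
-0.49 0.02 [2.2, -0.8, -3.3] 13.9
-0.59 -0.01 [1.2, -1.2, -4.0] 14.0
-0.69 0.01 [1.0, -1.3, -3.3] 13.6
-0.79 0.29 [3.0, -1.1, -4.3] 13.7
-0.89 1.05 [1.0, -1.0, -3.7] 13.9
end -0.8899999999999999 ([596.73, 227.65, 86.0], [1.0, -1.0, -3.7], [-0.34, -0.32, 1.06], 13.9, 83.8)
relaxed 0.39502268544422353
([596.43, 227.53, 149.19], [-0.3, -0.1, -4.4], [-0.04, -0.01, -0.0], 13.6, 84.8)
```

```bash
python3 - <<'E'
from k import *
x,y=565.2,-84.4
r.line_to([596.8,227.6,185],120)
r.move_to([x,y,170],down(-0.142))
r.line_to([x,y,140],80)
print(r.line_to([x,y,72.8],70,force_limit=10),st())
E
```

```text
True ([564.84, -84.25, 74.44], [-1.4, -0.1, 6.2], [0.17, 0.3, 0.0], 13.6, 87.9)
```

```bash
python3 - <<'E'
from k import *
r.set_gripper(45); r.wait(.2); p=r.state()['tool_pos']
r.line_to([p[0],p[1],200],120)
r.set_gripper(94)
s,p=look(500,-80,250,-.136,'k3'); print(find('key_handle',p),s['clock'])
q=r.read_camera('scene')
a=cv2.resize(p['color'][150:390,160:480,::-1],(400,300)); b=cv2.resize(q['color'][170:350,230:470,::-1],(400,300))
cv2.imwrite('pics/m8.png',np.hstack([a,b]))
g=p['color'].max(2); print(g[236:260,333].tolist(),g[326:348,332].tolist())
E
```

```text
[([310.6, 243.2, 349.8, 338.1], 0.78), ([619.1, 57.6, 638.9, 106.2], 0.36), ([2.9, 173.2, 5.7, 194.9], 0.17)] 91.5667
[77, 74, 72, 71, 72, 69, 59, 50, 47, 47, 49, 50, 53, 56, 60, 65, 68, 69, 74, 76, 77, 77, 75, 77] [67, 68, 67, 66, 67, 66, 66, 67, 65, 64, 65, 66, 66, 63, 60, 71, 99, 107, 106, 106, 106, 105]
```

View pics/m8.png

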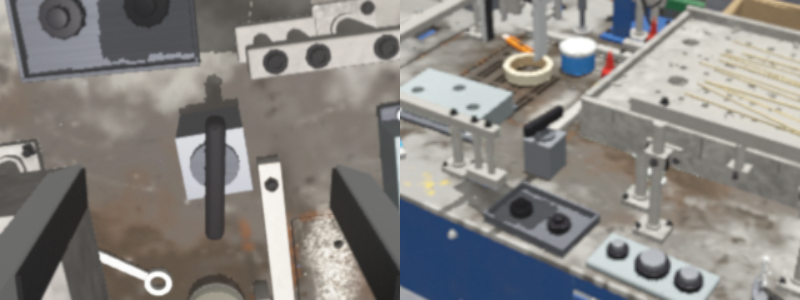

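The key stands fully down in its holder, both caps are in the tray and the bores are clear. Now I'll press the buttons in order.

```bash
python3 - <<'E'
from k import *
r.line_to([500,-80,260],100)
r.set_gripper(0,20)
for n,x,y in [('small',428.8,-300.4),('medium',428.4,-412.5),('large',428.6,-356.4)]:
    r.move_to([x,y,90],down(0)); r.line_to([x,y,42],80); r.wait(.3); f0=r.state()['ft_force'][2]
    h=r.line_to([x,y,25.5],20,force_limit=14); s=r.state(); r.wait(.3); s2=r.state()
    print(n,h,s['tool_pos'].round(2).tolist(),(s['ft_force'][2]-f0).round(1),s2['tool_pos'][2].round(2),(s2['ft_force'][2]-f0).round(1),round(s2['clock'],1))
    r.line_to([x,y,90],80)
E
```

```text
small True [428.89, -300.46, 28.16] 10.0 28.17 10.1 96.5
medium True [428.48, -412.58, 28.24] 8.0 28.19 9.1 100.0
large True [428.69, -356.46, 28.2] 9.4 28.18 9.2 103.3
```

```bash
python3 - <<'E'
from k import *
r.line_to([428.6,-356.4,200],150); r.set_gripper(94)
s,p=look(420,-120,280,0,'fin'); print(find('cap_1_mid',p),s['clock'])
q=r.read_camera('scene')
cv2.imwrite('pics/m9.png',np.hstack([cv2.resize(p['color'][:,:,::-1],(400,300)),cv2.resize(q['color'][170:350,210:450,::-1],(400,300))]))
E
```

```text
[([331.7, 293.2, 384.8, 358.7], 0.37)] 107.875
```

View pics/m9.png

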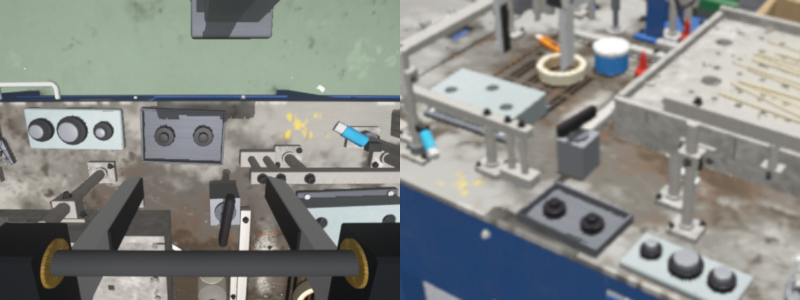

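The final view shows both caps in the tray at (164,136) and (203,136), the key down in its holder and the buttons back up. Handing in.

```bash
python3 -c "
from plant import r
print(r.finish_job())"
```

```text
the job is handed in; nothing more can be done
None
```

I handed the job in at about 108 s, with no verdict returned: both dust caps are in the tray, all three screws are turned clockwise to their stop, the key is fully down in its holder, and the buttons were pressed small, medium, large; one cap had been knocked aside before I reached it and my first grasp closed beside it, but I found it again and moved it.

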